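Clamp the jar stop with its T-bolt

TASK

Fasten the steel jar stop to its slotted rail with the T-bolt: lower the bolt's head through the window in the stop's foot and into the rail's slot, turn the wing nut clockwise so that the head stands square across under the slot's lips, and keep turning until the nut is snug on the foot, then let go. Work gently: no ramming of the bolt, no overtightening, leave the stop where it stands on the rail, and do not disturb the jars.

Things in the scene. Friction and masses are not known exactly. Their poses are not given: they have to be found in the camera images.
- rail: Bare aluminium rail fixed to the table, 240 (x) x 80 (y) x 26 mm high, with a T-slot open at the top along its whole length (x). Origin: centre of the underside, on the table; z up. Slot mouth 18 mm wide between lips 6 mm thick (z 20 to 26 mm); below them a cavity 31.5 mm wide, z 6 to 20 mm.
- stop: Stainless jar stop, an L of plate standing loose on the rail, 0.5 to 0.8 kg; two keys under its foot run in the slot with 1 to 2 mm play. Origin: centre of its window, at the foot's underside (rail top); x along the slot, z up. Foot 6 mm thick, 56 mm wide, x -55 to +75 mm; upright plate 66 mm high at x +70 to +75 mm. It may shift by 12 mm at most.
- window (a point): Centre of the window through the stop's foot, at the foot's upper face, 32 mm above the table; axes as stop. The window is 36 mm long (x) by 18 mm wide (y) and lies right over the slot mouth.
- bolt: Dark steel T-bolt standing on its head on the table, any yaw; 70 mm high, 0.28 kg with its nut. Origin: centre of the head's underside; z up, x along the head. Head 30 (x) x 16 (y) x 8 mm, two opposite corners cut, so in the slot it turns only clockwise (from above), 1.65 to 1.8 rad, then jams on the cavity walls: square. A flat tang (12 x 4 mm) on the shank's top, above the wing, lies along the head.
- head (a point): Centre of the T-head's upper face, 8 mm above the bolt's origin; axes as bolt. With the nut's flange resting on the foot it is 17 to 19 mm above the table, just under the lips; clamped, 20 mm.
- nut: Bright steel wing nut on the bolt's shank. Origin: on the shank's axis at the nut's underside, 20 to 22.5 mm above the head's underside; z up, x along the wing. Round flange 36 mm across, 8 mm thick; on it an upright wing 44 (x) x 12 (y) mm, z 8 to 38 mm, to pinch across its 12 mm. Its yaw on the bolt differs each time. Quick thread: clockwise (from above) lowers it 1.8 mm per rad.
- wing (a point): Middle of the nut's wing, 23 mm above its underside; axes as nut. Turned clockwise, nut and bolt turn as one till the head jams; then 0.05 to 0.15 N m turns the nut through its slack, 0.5 to 1.9 rad. Then torque, read after each small turn, may dip 0.1 and climbs at 0.1 to 0.3 N m per 0.1 rad: 0.2 to 0.35 above its lowest is snug (30 to 50 N clamp load; under 15 loose, over 80 too tight). It stays.
- jar_a: Filled glass jar with a gold lid, 70 mm across, 81 mm high, origin under its centre; a bystander, not to be moved.
- jar_b: Filled glass jar with a gold lid, 70 mm across, 81 mm high, origin under its centre; a bystander, not to be moved.
- jar_c: Filled glass jar with a white lid, 70 mm across, 81 mm high, origin under its centre; a bystander, not to be moved.
- jar_d: Filled glass jar with a white lid, 70 mm across, 81 mm high, origin under its centre; a bystander, not to be moved.
Mind the look-alikes: they are no part of the job. What is shaped like the stop but purple is not meant.

How it is judged:
By the outcome, as a careful person would: the job done as asked, in the order asked, and still so for the second after the job is handed in, with the robot touching nothing.
It also fails if it takes over 67 s, if anything falls off the work surface, if the arm or the gripper's body presses on something with over 40 N, if the wrist force passes 120 N, or if a joint passes its speed limit or range.

ROBOT

A 6-joint arm with a two-finger parallel gripper is mounted at the origin on the work surface. World frame = base frame: x ahead of the robot, y to its left, z up, the work surface at z = 0. Lengths are in m, angles in rad, forces in N, time in s.
With the tool pointing down it reaches from about 0.35 to 0.975 m from the base axis. Payload 4.9 kg.
Tool frame: the origin (TCP) lies on the centre line of the jaws, within the pads' length; the fingertips stand 11 mm ahead of it and the grasp point (between the pads) lies 8 mm behind it; z points along the fingers, y is the line along which they close (so a half turn about z gives the same grasp; the last joint's range is limited). The gripper opens to 85 mm and grips with 20 to 120 N. Pads are 22 mm wide; open, the fingers measure 114 mm over their backs; the gripper's body (76 mm by 85 mm) begins 54 mm behind the grasp point. The pads swing forward as they close: fully open they stand 13 mm farther back than shut.
Start: joints at [-1.465, 0.053, 1.613, -0, 1.476, -0.119], TCP at [0.139, -0.609, 0.242] pointing down, gripper open.
Joint ranges: [-3.01, 3.01], [-1.01, 2.22], [0.06, 2.58], [-1.02, 4.17], [0.09, 2.62], [-3.14, 3.14]. Speed limits (rad/s): [2.57, 2.57, 3.14, 3.14, 3.14, 3.14].

INTERFACE

Orientations are given as a rotation vector (axis times angle).
In Python, from cell import r, vision, spotter gives the robot as it stands.
- The arm moves only by the tool step_arm, never from a script. Its argument "moves" is a list of rows, each a list of 3 entries, a list of its own where there are three numbers: the shift along the world's x, y, z each as a share of 40 cm, from -1 to 1, then the turn, a rotation vector about the world's x, y, z each as a share of 360 degrees, from -1 to 1, then the finger opening in mm, from 0 to 85.4. A call has 1 to 5 rows; each row shifts and turns the commanded pose from where the row before left it; what a row does not reach is not made up. A row lasts 1/10 s, in which the tool goes at most 50 mm and 8.59 degrees, less where a joint would pass 70% of its speed; a pose out of reach is approached as far as the arm can. A call with a number of a shift or a turn outside -1 to 1 is refused whole. A call with a gripper value outside its range is refused whole. The fingers move at their own pace and stop on an object; the grip force is fixed at half the most. Time passes only in rows, so rows that do not move let the fingers close. It gives the time, the measured TCP pose, the force, the opening and the grip force at its end, in the units of the state.
- r.state(): the state, without advancing time (a new reading comes with each control period).
- vision.get_image(name): name is "scene" or "top" or "wrist"; returns a dict with "frame" (480x640x3 uint8, blue, green, red), "z_map" (480x640 float32, m along the optical axis (not along the pixel's ray), 0 where there is no reading), "mtx" (3x3 intrinsics, pixels), "k1" (the pictures are not rectified: a ray, as slopes to the right and down, at radius r is drawn at 1 + k1 r^2 times it, then the intrinsics apply), "R" (3x3) and "t" (3): a world point X has camera coordinates R X + t. Camera axes: x right, y down, z forward; pixel columns grow to the right and rows downward; lengths in m; the calibration is good to about 2 mm. A picture is of the moment at which its call begins.
- r.hand_in(): hands the job in; it is judged then, once.
Trained networks look in the newest picture that a camera, given by its name, has taken for a name from the list of things; names that differ only in an ending like _2 or _b are one class to them, and where a whole thing is asked for, a point or a joint stands for the part that bears it (a point fixed in the world has none). Each returns a list of dicts, best first, with "confidence" (0 to 1); they miss things now and then, are a little off and sometimes report something else, mostly with a low value. They report only what shows in the picture. A call takes as long as a camera call. They do not tell look-alikes from the thing itself.
- spotter.look_for(camera, query): "centre" ([x, y, z] in m, in the coordinates of the camera as it stood for that picture, good to about 4 mm: the middle of the surface that is visible of it).
The state is a dict: "time": time; "q": joint angles; "joint_vel": joint speeds; "joint_torque": joint torques, N m; "eef_pos": TCP position; "eef_rot": TCP orientation; "force": force on the tool from outside, world axes, zero at the start; "wrist_torque": the same for the moment, N m; "opening": finger opening in m; "finger_force": force on a finger pad.
Only numpy, scipy, OpenCV 4.12 (cv2) and the standard library are available. Lean on these libraries where they do the work, as an engineer would, in place of code of your own. Each camera call takes 0.05 s, during which the arm holds its last target. There are 200 camera calls.

## Working session

There is one attempt and no reset: what is moved stays moved. The work goes in short steps, Python scripts to look and compute and a tool call to move; the robot and the scene stay as the last step left them, time stands still between calls to the robot, and variables do not carry over. Pictures are saved under pics/ and viewed, at most 10 in all, crops included, and the job is handed in when it is done.

Besides the shell and the picture viewer there is one more tool, called after "Request:" as name(argument=value, ...), one argument or row to a line, values as JSON. step_arm: Moves the arm, as the interface text tells. Shift numbers are shares of 40 cm and turn numbers shares of 360 degrees, none past 1 either way. Its arguments: {"type":"object","properties":{"moves":{"type":"array","items":{"type":"array"}}},"required":["moves"]}

```bash
mkdir -p pics; ls; cat > h.py <<'E'
import numpy as np,cv2
from cell import r,vision,spotter
def cam(n): return vision.get_image(n)
def world(c,p): return c["R"].T@(np.array(p)-c["t"])
def rays(c):
    v,u=np.mgrid[0:480,0:640].astype(float)
    K=c["mtx"];x=(u-K[0,2])/K[0,0];y=(v-K[1,2])/K[1,1]
    a,b=x.copy(),y.copy()
    for _ in range(8):
        s=1+c["k1"]*(a*a+b*b);a=x/s;b=y/s
    return a,b
def cloud(c):
    a,b=rays(c);z=c["z_map"]
    return (np.stack([a*z,b*z,z],-1)-c["t"])@c["R"]
E
python3 - <<'E'
from h import *
for n in ["top","scene"]:
    c=cam(n);cv2.imwrite(f"pics/{n}1.png",c["frame"])
    print(n,c["mtx"][0,0],c["k1"],-c["R"].T@c["t"])
    for q in ["bolt","nut","wing","stop","window","rail"]:
        for d in spotter.look_for(n,q)[:3]: print(q,round(d["confidence"],2),world(c,d["centre"]).round(4))
print(r.state())
E
```

```text
pics
top 434.11191794934524 -0.08423820104381981 [0.48585547 0.07545275 0.95876308]
bolt 0.5 [0.4923 0.2181 0.0531]
nut 0.6 [0.4924 0.2161 0.0478]
wing 0.53 [0.4909 0.2109 0.0471]
stop 0.89 [ 0.549  -0.0963  0.0348]
stop 0.78 [ 0.3558 -0.2079  0.0149]
window 0.86 [ 0.3544 -0.2094  0.0115]
window 0.64 [ 0.5527 -0.0974  0.0309]
rail 0.65 [ 0.5378 -0.1705  0.0285]
scene 500.3948213071549 -0.10505697611997505 [ 1.06276161 -0.35931951  0.7138982 ]
bolt 0.86 [0.4924 0.2174 0.0364]
nut 0.64 [0.4955 0.2138 0.0401]
wing 0.61 [0.497  0.2136 0.0437]
stop 0.79 [ 0.3905 -0.2056  0.012 ]
stop 0.56 [ 0.5556 -0.087   0.0331]
window 0.87 [ 0.5551 -0.0886  0.0346]
rail 0.76 [ 0.5563 -0.1767  0.0259]
{'time': 0.7, 'q': array([-1.46500976e+00,  5.26624188e-02,  1.61286447e+00, -5.38265245e-06,
        1.47598905e+00, -1.19013734e-01]), 'joint_vel': array([-0.00066254, -0.00080849,  0.00022929, -0.00129771, -0.00142594,
        0.0006035 ]), 'joint_torque': array([-1.08494700e-03, -3.93557239e+01, -3.70368218e+01, -1.51612244e-04,
        4.64904442e-04,  1.49813337e-05]), 'eef_pos': array([ 0.1393103 , -0.60927505,  0.24234815]), 'eef_rot': array([ 3.12169214e+00,  3.52364628e-01, -9.21361068e-06]), 'force': array([ 0.47490791, -0.12999313, -0.66495895]), 'wrist_torque': array([ 0.03190327, -0.03927653,  0.05463283]), 'finger_force': 0.0, 'opening': 0.08545424476185251}
```

View pics/top1.png

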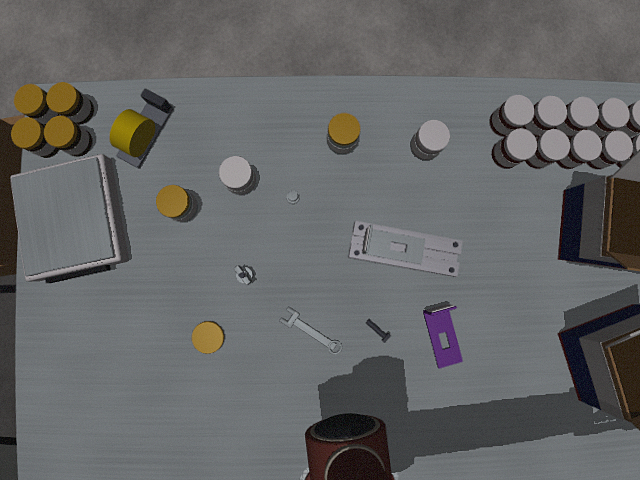

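View pics/scene1.png

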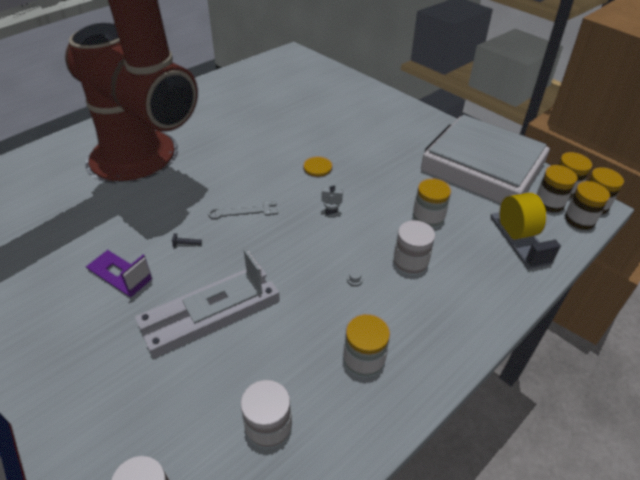

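Request:
step_arm(
  moves=[
    [[0.07,0.09,0.01],[0,0,0],85],
    [[0.07,0.1,0.01],[0,0,0],85],
    [[0.07,0.1,0.01],[0,0,0],85],
    [[0.07,0.1,0.01],[0,0,0],85],
    [[0.07,0.1,0.01],[0,0,0],85],
  ],
)

```text
time: 1.2
eef_pos: [0.2801, -0.4117, 0.2626]
eef_rot: [3.121, 0.351, 0.001]
force: [1.1, -1.1, -0.1]
opening: 0.0851
finger_force: 0.0
```

Request:
step_arm(
  moves=[
    [[0.07,0.1,0],[0,0,0],85],
    [[0.07,0.1,0],[0,0,0],85],
    [[0.07,0.1,0],[0,0,0],85],
    [[0.07,0.1,0],[0,0,0],85],
    [[0.07,0.1,0],[0,0,0],85],
  ],
)

```text
time: 1.7
eef_pos: [0.4201, -0.2115, 0.2627]
eef_rot: [3.121, 0.352, 0.002]
force: [0.6, -1.2, -0.3]
opening: 0.0852
finger_force: 0.0
```

```bash
python3 - <<'E'
from h import *
from scipy.spatial.transform import Rotation as Ro
c=cam("wrist");s=r.state()
T=Ro.from_rotvec(s["eef_rot"]).as_matrix()
C=-c["R"].T@c["t"]
print("cam in tool",T.T@(C-s["eef_pos"]),"axes(cols cam in tool)\n",(T.T@c["R"].T).round(3),c["mtx"][0,0])
K=c["mtx"]
for p in [(0.553,-0.093,0.03)]:
    q=c["R"]@p+c["t"];print(K@(q/q[2]))
E
```

```text
cam in tool [ 0.07085852  0.00380794 -0.13273673] axes(cols cam in tool)
 [[-0.008 -0.956 -0.293]
 [ 1.    -0.009  0.003]
 [-0.005 -0.293  0.956]] 336.5911335543316
[229.46596152  50.99988425   1.        ]
```

Request:
step_arm(
  moves=[
    [[0.08,0.09,0],[0,0,0],85],
    [[0.08,0.09,0],[0,0,0],85],
    [[0.08,0.09,0],[0,0,0],85],
    [[0,0,0],[0,0,0],85],
  ],
)

```text
time: 2.15
eef_pos: [0.5175, -0.1016, 0.2623]
eef_rot: [-3.119, -0.362, -0.001]
force: [-1.0, -0.5, 0.4]
opening: 0.085
finger_force: 0.0
```

```bash
python3 - <<'E'
from h import *
c=cam("wrist");s=r.state();np.save("w1.npy",cloud(c))
cv2.imwrite("pics/w1.png",c["frame"]);import pickle;pickle.dump(c,open("w1.pkl","wb"))
P=cloud(c)
for q in ["window","stop"]:
    for d in spotter.look_for("wrist",q)[:2]: print(q,d["confidence"],world(c,d["centre"]).round(4))
m=(P[...,2]>0.029)&(P[...,2]<0.035)&(c["z_map"]>0);m2=(P[...,2]>0.022)&(P[...,2]<0.028)&(c["z_map"]>0)
print(m.sum(),m2.sum(),s["eef_pos"])
E
```

```text
window 0.92 [ 0.3641 -0.2022  0.012 ]
window 0.57 [ 0.5546 -0.0896  0.0328]
stop 0.75 [ 0.553  -0.0868  0.0312]
stop 0.59 [ 0.3655 -0.1984  0.0121]
7038 6501 [ 0.5162927  -0.10342883  0.26217257]
```

View pics/w1.png

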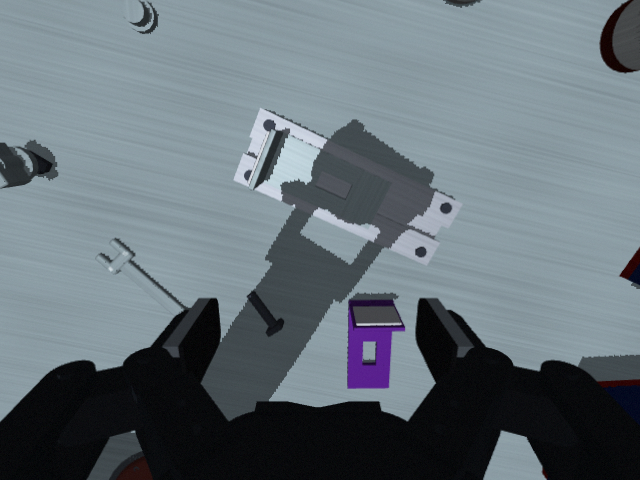

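```bash
cat > fit.py <<'E'
from h import *
import pickle
c=pickle.load(open("w1.pkl","rb"));P=cloud(c)
ok=c["z_map"]>0
near=ok&(np.hypot(P[...,0]-.553,P[...,1]+.093)<.16)
h=np.histogram(P[...,2][near],bins=np.arange(-0.004,0.05,.002));print(list(zip((h[1][:-1]*1e3).round(),h[0])))
zr=np.median(P[...,2][near&(abs(P[...,2]-.026)<.003)]);zf=np.median(P[...,2][near&(abs(P[...,2]-.032)<.0025)]);print(zr,zf)
m=near&(P[...,2]>.022)&(P[...,2]<.036)
R=cv2.minAreaRect(P[...,:2][m].astype(np.float32));print("rail",R)
f=(near&(abs(P[...,2]-zf)<.0025)).astype(np.uint8)
n,l,st,_=cv2.connectedComponentsWithStats(f);k=1+np.argmax(st[1:,4]);f=(l==k)
R=cv2.minAreaRect(P[...,:2][f].astype(np.float32));print("foot",R)
# window: enclosed hole
cs,hi=cv2.findContours(f.astype(np.uint8),cv2.RETR_CCOMP,cv2.CHAIN_APPROX_NONE)
a,b=rays(c);D=np.stack([a,b,np.ones_like(a)],-1)@c["R"];C=-c["R"].T@c["t"]
G=C+D*((0.032-C[2])/D[...,2])[...,None]
for i,q in enumerate(cs):
    if hi[0][i][3]>=0 and cv2.contourArea(q)>60:
        g=np.array([G[v,u,:2] for u,v in q[:,0]],np.float32);print("hole",cv2.contourArea(q),cv2.minAreaRect(g),cv2.boundingRect(q))
E
python3 fit.py; python3 -c "
import cv2
i=cv2.imread('pics/w1.png')[95:275,225:475]
cv2.imwrite('pics/w1c.png',cv2.resize(cv2.convertScaleAbs(i,alpha=1.5),None,fx=3,fy=3,interpolation=cv2.INTER_CUBIC))"
```

```text
[(np.float64(-4.0), np.int64(0)), (np.float64(-2.0), np.int64(2228)), (np.float64(0.0), np.int64(34706)), (np.float64(2.0), np.int64(10374)), (np.float64(4.0), np.int64(76)), (np.float64(6.0), np.int64(1217)), (np.float64(8.0), np.int64(485)), (np.float64(10.0), np.int64(1)), (np.float64(12.0), np.int64(0)), (np.float64(14.0), np.int64(0)), (np.float64(16.0), np.int64(0)), (np.float64(18.0), np.int64(0)), (np.float64(20.0), np.int64(9)), (np.float64(22.0), np.int64(27)), (np.float64(24.0), np.int64(275)), (np.float64(26.0), np.int64(5377)), (np.float64(28.0), np.int64(1728)), (np.float64(30.0), np.int64(481)), (np.float64(32.0), np.int64(4288)), (np.float64(34.0), np.int64(1173)), (np.float64(36.0), np.int64(15)), (np.float64(38.0), np.int64(10)), (np.float64(40.0), np.int64(11)), (np.float64(42.0), np.int64(10)), (np.float64(44.0), np.int64(10)), (np.float64(46.0), np.int64(15)), (np.float64(48.0), np.int64(11))]
0.027365712140316197 0.033235251721312094
rail ((0.5433586239814758, -0.12918615341186523), (0.24044442176818848, 0.08102016896009445), 78.88484191894531)
foot ((0.5485129356384277, -0.10317306220531464), (0.1267976313829422, 0.05707180127501488), 78.86274719238281)
hole 627.0 ((0.5470339059829712, -0.11095556616783142), (0.03802858665585518, 0.020627060905098915), 78.89093017578125) (314, 170, 39, 31)
```

View pics/w1c.png

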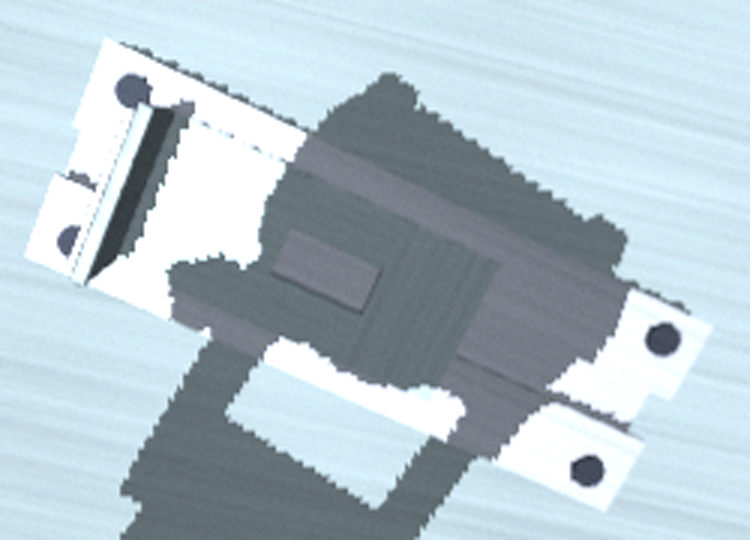

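Request:
step_arm(
  moves=[
    [[-0.01,0.11,-0.02],[0,0,0],85],
    [[-0.01,0.11,-0.02],[0,0,0],85],
    [[-0.01,0.11,-0.03],[0,0,0],85],
    [[-0.01,0.11,-0.03],[0,0,0],85],
    [[-0.01,0.11,-0.03],[0,0,0],85],
  ],
)

```text
time: 2.8
eef_pos: [0.4949, 0.1146, 0.2103]
eef_rot: [3.122, 0.348, 0.002]
force: [1.0, 0.1, 0.1]
opening: 0.0853
finger_force: 0.0
```

Request:
step_arm(
  moves=[
    [[0,0.11,-0.03],[0,0,0],85],
    [[0,0.11,-0.03],[0,0,0],85],
    [[0,0.02,-0.02],[0,0,0],85],
    [[0,0,0],[0,0,0],85],
  ],
)

```text
time: 3.2
eef_pos: [0.4945, 0.2101, 0.1768]
eef_rot: [3.121, 0.353, -0.004]
force: [-0.7, -0.7, -0.6]
opening: 0.0852
finger_force: 0.0
```

```bash
python3 - <<'E'
from h import *
import pickle
c=cam("wrist");s=r.state();pickle.dump(c,open("w2.pkl","wb"))
P=cloud(c);print(s["eef_pos"],s["q"][5],s["time"])
for q in ["wing","nut"]:
    for d in spotter.look_for("wrist",q)[:1]: print(q,d["confidence"],world(c,d["centre"]).round(4))
ok=(c["z_map"]>0)&(np.hypot(P[...,0]-.492,P[...,1]-.215)<.035)&(P[...,2]>.005)&(P[...,2]<.08)
z=P[...,2][ok];print(np.histogram(z,bins=np.arange(.005,.081,.005)))
for lo,hi in [(.024,.034),(.052,.064),(.066,.075)]:
    m=ok&(P[...,2]>lo)&(P[...,2]<hi)
    if m.sum()>4: print(lo,m.sum(),np.median(P[...,2][m]),cv2.minAreaRect(P[...,:2][m].astype(np.float32)))
v,u=np.where(ok);y0,x0=int(v.mean()),int(u.mean());print(x0,y0)
i=c["frame"][max(0,y0-70):y0+70,max(0,x0-90):x0+90]
cv2.imwrite("pics/w2c.png",cv2.resize(i,None,fx=4,fy=4,interpolation=cv2.INTER_CUBIC))
E
```

```text
[0.49511417 0.20940108 0.17776752] 1.6090485235319392 3.25
wing 0.68 [0.4997 0.2162 0.0504]
nut 0.87 [0.4985 0.2186 0.0514]
(array([  0,   0,   0,  12,  83, 438,  49,  53,  52, 109, 188, 511,  99,
        93,   0]), array([0.005, 0.01 , 0.015, 0.02 , 0.025, 0.03 , 0.035, 0.04 , 0.045,
       0.05 , 0.055, 0.06 , 0.065, 0.07 , 0.075, 0.08 ]))
0.024 521 0.03075258824665278 ((0.49155741930007935, 0.22049131989479065), (0.035023000091314316, 0.03687453642487526), 83.48319244384766)
0.052 757 0.060468407899772196 ((0.4915241301059723, 0.22073595225811005), (0.04432573914527893, 0.017670342698693275), 46.431671142578125)
0.066 140 0.07104089200313626 ((0.4916397035121918, 0.22075293958187103), (0.01042685005813837, 0.01202571950852871), 15.893196105957031)
306 232
```

View pics/w2c.png

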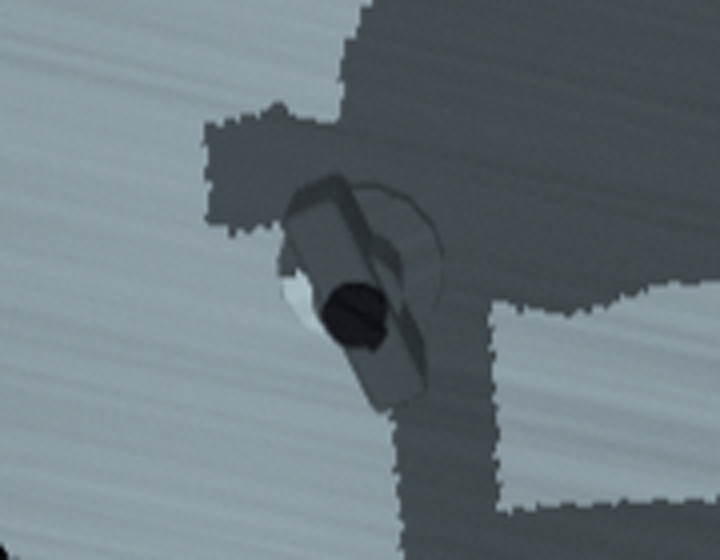

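```bash
python3 - <<'E'
from h import *
import pickle
c=pickle.load(open("w2.pkl","rb"));P=cloud(c)
ok=(c["z_map"]>0)&(np.hypot(P[...,0]-.4916,P[...,1]-.2207)<.026)
m=ok&(abs(P[...,2]-.0613)<.0025);q=P[...,:2][m].astype(np.float32);print(m.sum(),cv2.minAreaRect(q))
w,V=np.linalg.eigh(np.cov(q.T));print(np.degrees(np.arctan2(V[1,1],V[0,1])),np.sqrt(w*12))
m=ok&(P[...,2]>.064);q=P[...,:2][m];print(np.sort(P[...,2][m])[::12].round(4))
for zt in (.066,.068,.0695,.0705):
    q=P[...,:2][ok&(P[...,2]>zt)];w,V=np.linalg.eigh(np.cov(q.T));print(zt,len(q),q.mean(0),np.degrees(np.arctan2(V[1,1],V[0,1])),np.sqrt(w*12))
g=c["frame"].max(2)[226:256,290:320]
a=cv2.resize(np.clip(g.astype(float)*6,0,255).astype(np.uint8),None,fx=14,fy=14,interpolation=cv2.INTER_NEAREST)
zz=P[...,2][226:256,290:320];b=cv2.resize(np.clip((zz-.058)/.015*255,0,255).astype(np.uint8),None,fx=14,fy=14,interpolation=cv2.INTER_NEAREST)
cv2.imwrite("pics/w2d.png",cv2.resize(np.hstack([a,b]),(800,400)))
E
```

```text
621 ((0.491511732339859, 0.22066442668437958), (0.04395382106304169, 0.01206533145159483), 37.56072235107422)
-141.94672277574182 [0.01221156 0.04893513]
[0.064  0.0647 0.0652 ... 0.268  0.2681 0.2684]
0.066 15033 [0.50667229 0.22279995] 90.059674780876 [0.01046945 0.04093423]
0.068 14998 [0.50670735 0.22280426] 90.08731571618384 [0.01016044 0.04097678]
0.0695 14990 [0.50671437 0.22280451] 90.0892856842895 [0.01010804 0.04098685]
0.0705 14982 [0.50672184 0.222806  ] 90.09917765756843 [0.01004758 0.04099634]
```

View pics/w2d.png

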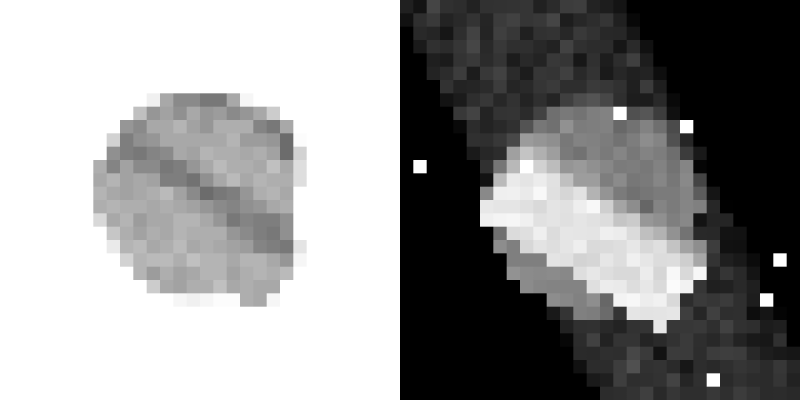

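```bash
python3 - <<'E'
from h import *
import pickle
c=pickle.load(open("w2.pkl","rb"));P=cloud(c)
ok=(c["z_map"]>0)&(np.hypot(P[...,0]-.4916,P[...,1]-.2207)<.015)
m=ok&(P[...,2]>.0688)&(P[...,2]<.075)
q=P[...,:2][m].astype(np.float32);w,V=np.linalg.eigh(np.cov(q.T));print(m.sum(),q.mean(0),np.median(P[...,2][m]),np.degrees(np.arctan2(V[1,1],V[0,1])),np.sqrt(w*12),cv2.minAreaRect(q))
s=r.state();print(s["eef_pos"],s["eef_rot"],s["q"])
E
```

```text
102 [0.49160203 0.22073062] 0.0714014487160718 68.94945366697425 [0.00453496 0.01254716] ((0.4913666248321533, 0.22069305181503296), (0.012060807086527348, 0.004597774241119623), 69.20526123046875)
[0.49592111 0.20899651 0.17892746] [3.12173811e+00 3.48571757e-01 1.38638467e-03] [ 2.60818519e-01 -1.08287028e-01  1.87824427e+00 -5.92153685e-04
  1.37083023e+00  1.60933443e+00]
```

Request:
step_arm(
  moves=[
    [[-0.009,0.027,0],[0,0,0.0237],85],
    [[0,0,0],[0,0,0.0237],85],
    [[0,0,0],[0,0,0.0237],85],
    [[0,0,0],[0,0,0.0237],85],
    [[0,0,0],[0,0,0.0237],85],
  ],
)

```text
time: 3.85
eef_pos: [0.4926, 0.2198, 0.1794]
eef_rot: [2.777, 1.468, 0.002]
force: [0.2, 0.0, 0.9]
opening: 0.0847
finger_force: 0.0
```

Request:
step_arm(
  moves=[
    [[0,0,0],[0,0,0.0237],85],
    [[0,0,0],[0,0,0.0237],85],
    [[0,0,0],[0,0,0.0237],85],
    [[0,0,0],[0,0,0.0237],85],
    [[0,0,0],[0,0,0.0237],85],
  ],
)

```text
time: 4.35
eef_pos: [0.4926, 0.2198, 0.1794]
eef_rot: [2.052, 2.377, 0.002]
force: [0.3, -0.3, -0.2]
opening: 0.0848
finger_force: 0.0
```

Request:
step_arm(
  moves=[
    [[0,0,0],[0,0,0.0237],85],
    [[0,0,0],[0,0,0.0237],85],
    [[0,0,0],[0,0,0.0237],85],
    [[0,0,0],[0,0,0.0237],85],
    [[0,0,0],[0,0,0.0237],85],
  ],
)

```text
time: 4.85
eef_pos: [0.4926, 0.2198, 0.1795]
eef_rot: [1.047, 2.96, 0.001]
force: [-0.2, 0.8, -1.0]
opening: 0.0849
finger_force: 0.0
```

Request:
step_arm(
  moves=[
    [[0,0,0],[0,0,0.0237],85],
    [[0,0,0],[0,0,0.0237],85],
    [[0,0,0],[0,0,0.0237],85],
    [[0,0,0],[0,0,0.0237],85],
    [[0,0,0],[0,0,0.0237],85],
  ],
)

```text
time: 5.35
eef_pos: [0.4926, 0.2198, 0.1794]
eef_rot: [-0.102, 3.138, 0.0]
force: [-0.5, -0.4, -0.2]
opening: 0.0849
finger_force: 0.0
```

Request:
step_arm(
  moves=[
    [[0,0,-0.02],[0,0,0.0237],85],
    [[0,0,-0.04],[0,0,0.0237],85],
    [[0,0,-0.04],[0,0,0.0237],60],
    [[0,0,-0.03],[0,0,0.0237],60],
    [[0,0,0],[0,0,0],60],
  ],
)

```text
time: 5.85
eef_pos: [0.4912, 0.2196, 0.1251]
eef_rot: [1.009, -2.973, 0.0]
force: [-1.2, -0.7, 0.0]
opening: 0.0597
finger_force: 0.0
```

```bash
cat > meas.py <<'E'
from h import *
import pickle,sys
from scipy.spatial.transform import Rotation as Ro
# args: file tag, xy guess, z of wing top
tag,x,y,zt=sys.argv[1],*map(float,sys.argv[2:5])
c=cam("wrist");s=r.state();pickle.dump(c,open(tag+".pkl","wb"));P=cloud(c)
T=Ro.from_rotvec(s["eef_rot"]).as_matrix()
print(s["time"],"tcp",s["eef_pos"],"yaw",np.degrees(np.arctan2(T[1,0],T[0,0])),"tilt",T[:,2].round(4),"q6",s["q"][5],"F",s["force"],s["opening"],s["finger_force"])
ok=(c["z_map"]>0)&(np.hypot(P[...,0]-x,P[...,1]-y)<.027)
print(np.histogram(P[...,2][ok],bins=np.arange(zt-.006,zt+.02,.002)))
for n,m in [("wing",ok&(abs(P[...,2]-zt-.001)<.0025)),("tang",ok&(np.hypot(P[...,0]-x,P[...,1]-y)<.012)&(abs(P[...,2]-zt-.011)<.003))]:
    q=P[...,:2][m].astype(np.float32)
    if len(q)<10: print(n,len(q));continue
    w,V=np.linalg.eigh(np.cov(q.T));R=cv2.minAreaRect(q)
    print(n,len(q),np.median(P[...,2][m]),"pca",np.degrees(np.arctan2(V[1,1],V[0,1])),np.sqrt(w*12),"rect",R,"in tool",(T.T@(np.array([*R[0],zt])-s["eef_pos"])).round(4))
E
python3 meas.py w3 .4916 .2207 .060
```

```text
5.9 tcp [0.49184416 0.22003101 0.12626777] yaw -142.65319766909343 tilt [-7.e-04 -4.e-04 -1.e+00] q6 -1.9399153112795373 F [-0.81238614 -0.19338178  0.11508962] 0.06006880040012075 0.0
(array([ 15,  13, 257, 643,  27, 131,  32,  21, 114,  22,   0,   0]), array([0.054, 0.056, 0.058, 0.06 , 0.062, 0.064, 0.066, 0.068, 0.07 ,
       0.072, 0.074, 0.076, 0.078]))
wing 911 0.06050358148079332 pca -142.52970467123293 [0.01225059 0.04919733] rect ((0.4914960265159607, 0.22030238807201385), (0.04348798841238022, 0.011710654944181442), 37.92448806762695) in tool [0.0001 0.0004 0.0663]
tang 157 0.07129402162875972 pca 69.1261396009857 [0.00442662 0.01280146] rect ((0.4917621612548828, 0.2205670177936554), (0.012290502898395061, 0.004335928242653608), 69.26361846923828) in tool [-0.0003  0.0005  0.0663]
```

Request:
step_arm(
  moves=[
    [[0,0.001,-0.06],[0,0,0.001],60],
    [[0,0,-0.06],[0,0,0],50],
    [[0,0,-0.05],[0,0,0],40],
    [[0,0,-0.03],[0,0,0],30],
    [[0,0,0],[0,0,0],25],
  ],
)

```text
time: 6.4
eef_pos: [0.4912, 0.2212, 0.0455]
eef_rot: [1.019, -2.97, -0.0]
force: [-0.3, 0.4, 0.2]
opening: 0.0249
finger_force: 0.0
```

Request:
step_arm(
  moves=[
    [[0,0,0],[0,0,0],20],
    [[0,0,0],[0,0,0],16],
    [[0,0,0],[0,0,0],12],
    [[0,0,0],[0,0,0],5],
    [[0,0,0],[0,0,0],5],
  ],
)

```text
time: 6.9
eef_pos: [0.4932, 0.222, 0.048]
eef_rot: [-1.022, 2.967, -0.001]
force: [1.3, -1.6, 5.9]
opening: 0.011
finger_force: 61.1
```

Request:
step_arm(
  moves=[
    [[0,0,0.02],[0,0,0],5],
    [[0,0,0.06],[0,0,0],5],
    [[0,0,0.08],[0,0,0],5],
    [[0,0,0.08],[0,0,0],5],
    [[0,0,0],[0,0,0],5],
  ],
)

```text
time: 7.4
eef_pos: [0.4943, 0.223, 0.1473]
eef_rot: [-1.02, 2.962, 0.0]
force: [1.5, 0.5, -1.0]
opening: 0.0109
finger_force: 60.1
```

```bash
python3 meas.py w4 .4916 .2207 .156; python3 -c "
import pickle,cv2
c=pickle.load(open('w4.pkl','rb'));cv2.imwrite('pics/w4.png',c['frame'])"
```

```text
7.45 tcp [0.49276438 0.22253187 0.14447635] yaw -141.98476503720715 tilt [ 0.004   0.0016 -1.    ] q6 -1.948110586306933 F [ 0.20459011  0.70383198 -3.52832604] 0.01066083759674524 60.11224374175072
(array([ 166,  186,  177,  243, 1410,  721,  311,  457,  244,  245,  432,
        175]), array([0.15 , 0.152, 0.154, 0.156, 0.158, 0.16 , 0.162, 0.164, 0.166,
       0.168, 0.17 , 0.172, 0.174]))
wing 1214 0.15872321529983227 pca -143.17488513728168 [0.02647138 0.03746508] rect ((0.4921605587005615, 0.2214537262916565), (0.04076698422431946, 0.0336746945977211), 1.7148919105529785) in tool [ 0.0011 -0.0005 -0.0115]
tang 672 0.16601797422962478 pca 114.9517212918128 [0.01285718 0.01841999] rect ((0.4919109344482422, 0.21913838386535645), (0.017440415918827057, 0.019863182678818703), 22.834787368774414) in tool [ 0.0027 -0.0022 -0.0115]
```

View pics/w4.png

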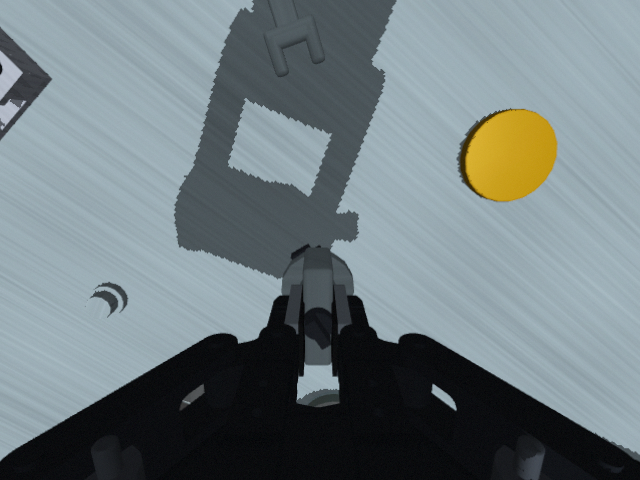

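Request:
step_arm(
  moves=[
    [[0.02,-0.06,0.03],[0,0,0.006],5],
    [[0.034,-0.1,0.03],[0,0,0.006],5],
    [[0.034,-0.1,0],[0,0,0.006],5],
    [[0.034,-0.1,0],[0,0,0.006],5],
    [[0.034,-0.1,0],[0,0,0.003],5],
  ],
)

```text
time: 7.95
eef_pos: [0.5527, 0.0367, 0.1634]
eef_rot: [1.271, -2.869, -0.004]
force: [0.2, 0.6, -2.8]
opening: 0.0108
finger_force: 60.0
```

Request:
step_arm(
  moves=[
    [[0.034,-0.1,0],[0,0,0],5],
    [[0.034,-0.1,0],[0,0,0],5],
    [[0.012,-0.06,0],[0,0,0],5],
    [[0,0,0],[0,0,0],5],
  ],
)

```text
time: 8.35
eef_pos: [0.585, -0.0687, 0.1632]
eef_rot: [1.263, -2.872, -0.004]
force: [-0.6, 1.3, -3.4]
opening: 0.0106
finger_force: 60.0
```

```bash
cat > m5.py <<'E'
from h import *
import pickle,sys
from scipy.spatial.transform import Rotation as Ro
tag=sys.argv[1]
c=cam("wrist");s=r.state();pickle.dump((c,s),open(tag+".pkl","wb"));P=cloud(c)
T=Ro.from_rotvec(s["eef_rot"]).as_matrix()
print(s["time"],"tcp",s["eef_pos"],"yaw",np.degrees(np.arctan2(T[1,0],T[0,0]))%360,"tilt",T[:,2].round(4),"q6",s["q"][5])
# bolt in the hand: dark top pixels near tool axis
L=(P-s["eef_pos"])@T
d=(c["z_map"]>0)&(np.hypot(L[...,0],L[...,1])<.028)&(abs(L[...,2]+.02)<.016)
g=c["frame"].max(2)
v,u=np.where(d);b=(u.min(),u.max(),v.min(),v.max());print("box",b)
print("hist",np.histogram(L[...,2][d],bins=np.arange(-.036,-.003,.002)))
for lo,hi in [(-.026,-.0205),(-.0135,-.0095)]:
    m=d&(L[...,2]>lo)&(L[...,2]<hi)&(abs(L[...,1])<.009)
    q=L[...,:2][m].astype(np.float32)
    if len(q)>10:
        w,V=np.linalg.eigh(np.cov(q.T));R=cv2.minAreaRect(q)
        print(lo,len(q),q.mean(0),"ang in tool",np.degrees(np.arctan2(V[1,1],V[0,1])),np.sqrt(w*12),R)
# window
near=(c["z_map"]>0)&(np.hypot(P[...,0]-.547,P[...,1]+.111)<.09)
f=near&(abs(P[...,2]-.033)<.003)
f=f.astype(np.uint8);n,l,st,_=cv2.connectedComponentsWithStats(f)
f=(l==1+np.argmax(st[1:,4])).astype(np.uint8)
print("zf",np.median(P[...,2][f>0]),"foot",cv2.minAreaRect(P[...,:2][f>0].astype(np.float32)))
a,bb=rays(c);D=np.stack([a,bb,np.ones_like(a)],-1)@c["R"];C=-c["R"].T@c["t"]
G=C+D*((0.032-C[2])/D[...,2])[...,None]
cs,hi=cv2.findContours(f,cv2.RETR_CCOMP,cv2.CHAIN_APPROX_NONE)
for i,q in enumerate(cs):
    if hi[0][i][3]>=0 and cv2.contourArea(q)>200:
        gg=np.array([G[y,x,:2] for x,y in q[:,0]],np.float32);R=cv2.minAreaRect(gg);print("hole",cv2.contourArea(q),R,cv2.boundingRect(q))
x=np.clip(g[b[2]:b[3]+1,b[0]:b[1]+1].astype(float)*3,0,255).astype(np.uint8)
zz=np.clip((-L[...,2][b[2]:b[3]+1,b[0]:b[1]+1]-.005)/.022*255,0,255).astype(np.uint8)
cv2.imwrite(f"pics/{tag}.png",cv2.resize(np.hstack([x,zz]),(800,500),interpolation=cv2.INTER_NEAREST))
E
python3 m5.py w5
```

```text
8.4 tcp [ 0.58467242 -0.06692893  0.16320796] yaw 227.57056955881964 tilt [-0.0049  0.0017 -1.    ] q6 -2.6418125729294974
box (np.int64(240), np.int64(397), np.int64(262), np.int64(385))
hist (array([ 453,  297,  163,  186,  573,  168,  450,  249,  252,  485,  263,
       1453,  706,  189,  189,  174]), array([-0.036, -0.034, -0.032, -0.03 , -0.028, -0.026, -0.024, -0.022,
       -0.02 , -0.018, -0.016, -0.014, -0.012, -0.01 , -0.008, -0.006,
       -0.004]))
-0.026 639 [ 0.00510135 -0.00064141] ang in tool -178.0208541652163 [0.01546811 0.01561804] ((-0.00012072734534740448, 0.0006485609337687492), (0.017774006351828575, 0.023669999092817307), 86.80056762695312)
-0.0135 1887 [ 0.00799773 -0.00131174] ang in tool -178.96331623558862 [0.01260414 0.04876264] ((0.003431137651205063, 0.00011423323303461075), (0.01769251376390457, 0.04426312819123268), 89.9104232788086)
zf 0.03332498681975046 foot ((0.5487446188926697, -0.10343889892101288), (0.12627214193344116, 0.05647283047437668), 78.7724838256836)
hole 1198.0 ((0.5470855236053467, -0.11111074686050415), (0.03757479041814804, 0.019456204026937485), 78.52071380615234) (293, 132, 46, 56)
```

View pics/w5.png

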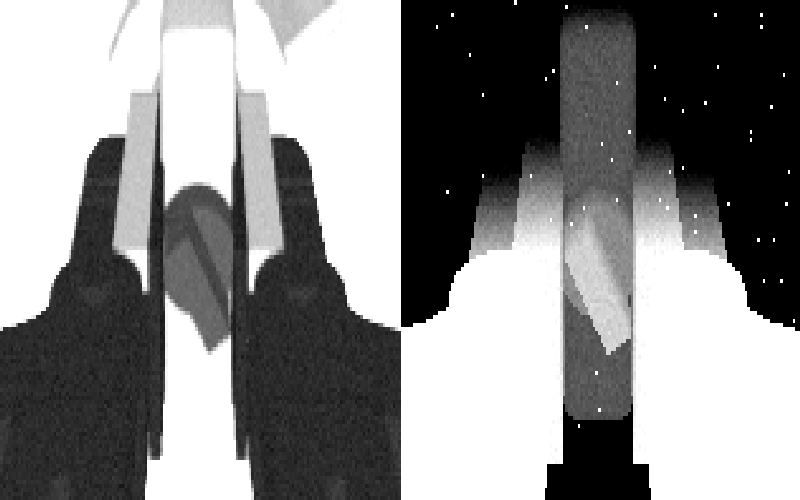

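```bash
cat > m6.py <<'E'
from h import *
import pickle,sys
from scipy.spatial.transform import Rotation as Ro
c,s=pickle.load(open(sys.argv[1]+".pkl","rb"));P=cloud(c);T=Ro.from_rotvec(s["eef_rot"]).as_matrix();L=(P-s["eef_pos"])@T
z=L[...,2]
m=(c["z_map"]>0)&(abs(L[...,1])<.0055)&(abs(z+.0125)<.004)&(abs(L[...,0])<.035)
q=L[m];A=np.c_[q[:,0],q[:,1],np.ones(len(q))];k,*_=np.linalg.lstsq(A,q[:,2],rcond=None);print("wing plane",k,"x ext",np.percentile(q[:,0],[0,.5,99.5,100]),len(q))
# tilt of the wing plane shows bolt tilt
m=(c["z_map"]>0)&(np.hypot(L[...,0],L[...,1])<.013)&(abs(z+.0233)<.0022)&(abs(L[...,1])<.0058)
q=L[m][:,:2].astype(np.float32)
med=np.median(q,0);q=q[np.hypot(*(q-med).T)<.008];w,V=np.linalg.eigh(np.cov(q.T));print("tang",len(q),q.mean(0),np.degrees(np.arctan2(V[1,1],V[0,1])),np.sqrt(w*12),cv2.minAreaRect(q),np.median(z[m]))
E
python3 m6.py w5
```

```text
wing plane [ 0.01657809  0.01161319 -0.01263727] x ext [-0.01870909 -0.01830066  0.02539994  0.02568709] 1782
tang 410 [ 0.00387284 -0.00087087] 146.9199674368726 [0.00638062 0.01285122] ((0.0037674917839467525, -0.0007094861939549446), (0.013544359244406223, 0.009947318583726883), 1.3958561420440674) -0.023086032808151535
```

```bash
python3 - <<'E'
from h import *
import pickle
from scipy.spatial.transform import Rotation as Ro
def fit(Q):
    A=np.c_[Q[:,:2]-Q[:,:2].mean(0),np.ones(len(Q))];k,*_=np.linalg.lstsq(A,Q[:,2],rcond=None);return k.round(4),len(Q)
c,s=pickle.load(open("w5.pkl","rb"));P=cloud(c);T=Ro.from_rotvec(s["eef_rot"]).as_matrix();L=(P-s["eef_pos"])@T
ok=c["z_map"]>0
near=np.hypot(P[...,0]-.547,P[...,1]+.111)<.05
print("foot world",fit(P[ok&near&(abs(P[...,2]-.033)<.003)]))
print("table world",fit(P[ok&(abs(P[...,2])<.006)]))
m=ok&(abs(L[...,1])<.0055)&(abs(L[...,2]+.0125)<.004)&(abs(L[...,0])<.03)
print("wing world",fit(P[m]), "toolx",T[:,0])
for xr in [(-.02,-.01),(.01,.0245)]:
    mm=m&(L[...,0]>xr[0])&(L[...,0]<xr[1]);print(xr,np.median(L[...,2][mm]),mm.sum())
m=ok&(abs(L[...,2]+.0125)<.003)&(L[...,0]>.012)&(L[...,0]<.024)&(abs(L[...,1])<.012);print("wing y ext",np.percentile(L[...,1][m],[1,99]))
# flange: lower disc seen ahead of wing
m=ok&(abs(L[...,2]-.0175)<.004)&(np.hypot(L[...,0]-.0035,L[...,1])<.02);print("flange",m.sum(),np.percentile(L[...,0][m],[50,99,100]),np.percentile(L[...,1][m],[0,1,99,100]),np.median(L[...,2][m]),fit(L[m]))
c2=pickle.load(open("w3.pkl","rb"));P=cloud(c2)
m=(c2["z_map"]>0)&(abs(P[...,2]-.0605)<.002)&(np.hypot(P[...,0]-.4916,P[...,1]-.2205)<.02);print("wing on table",fit(P[m]))
E
```

```text
foot world (array([0.0021, 0.0003, 0.0333]), 8285)
table world (array([-0.0003, -0.0007,  0.0013]), 186328)
wing world (array([0.0153, 0.0057, 0.1757]), 1782) toolx [-0.6746802  -0.73810734  0.00204371]
(-0.02, -0.01) -0.01243949012421291 375
(0.01, 0.0245) -0.012356326273838831 932
wing y ext [-0.00704982  0.0044351 ]
flange 1062 [0.01016672 0.01932461 0.01986243] [-0.01937609 -0.01863068  0.01554076  0.0161396 ] 0.017606464271781724 (array([0.0469, 0.0041, 0.0177]), 1062)
wing on table (array([ 0.0037, -0.0118,  0.0605]), 793)
```

```bash
python3 - <<'E'
from h import *
import pickle
from scipy.optimize import least_squares
from scipy.spatial.transform import Rotation as Ro
c,s=pickle.load(open("w5.pkl","rb"));P=cloud(c);T=Ro.from_rotvec(s["eef_rot"]).as_matrix();L=(P-s["eef_pos"])@T
ok=c["z_map"]>0
m=ok&(L[...,2]>.012)&(L[...,2]<.026)&(np.hypot(L[...,0]-.003,L[...,1])<.03)
print(np.histogram(L[...,2][m],bins=np.arange(.012,.027,.001)))
m=ok&(abs(L[...,2]-np.median(L[...,2][m&(L[...,2]<.02)]))<.0015)&(np.hypot(L[...,0]-.003,L[...,1])<.03)
pts=[]
for y in np.arange(-.018,.0165,.001):
    k=m&(abs(L[...,1]-y)<.0005)
    if k.sum()>3: pts.append((L[...,0][k].max(),y,L[...,0][k].min(),k.sum()))
pts=np.array(pts);print((pts*1e3).round(1).tolist())
f=lambda p:np.hypot(pts[:,0]-p[0],pts[:,1]-p[1])-.018
R=least_squares(f,[.003,0],loss="soft_l1",f_scale=.0005);print(R.x,np.abs(R.fun).mean())
# wing outline
for x in np.arange(-.018,.026,.004):
    k=ok&(abs(L[...,2]+.0123)<.0025)&(abs(L[...,0]-x)<.001)&(abs(L[...,1])<.012)
    if k.sum(): print(round(x*1e3),np.percentile(L[...,1][k],[2,98]).round(4),np.median(L[...,2][k]).round(4))
E
```

```text
(array([ 15,  21,  16,  15, 185, 566, 234,  34,  24,  27,  21,  23,  11,
         2]), array([0.012, 0.013, 0.014, 0.015, 0.016, 0.017, 0.018, 0.019, 0.02 ,
       0.021, 0.022, 0.023, 0.024, 0.025, 0.026]))
[[10.3, -18.0, -0.1, 41000.0], [12.1, -17.0, -0.2, 47000.0], [13.5, -16.0, -0.4, 54000.0], [15.4, -15.0, 0.4, 54000.0], [16.2, -14.0, 5.3, 42000.0], [16.7, -13.0, 5.5, 45000.0], [17.4, -12.0, 5.9, 45000.0], [17.9, -11.0, 5.5, 48000.0], [18.7, -10.0, 5.9, 49000.0], [19.2, -9.0, 7.3, 49000.0], [19.8, -8.0, 16.1, 8000.0], [19.7, 5.0, 17.7, 4000.0], [19.7, 6.0, 7.5, 38000.0], [18.8, 7.0, 5.7, 56000.0], [18.2, 8.0, 5.6, 51000.0], [17.2, 9.0, 5.5, 52000.0], [16.8, 10.0, 5.5, 45000.0], [15.9, 11.0, 5.5, 43000.0], [15.3, 12.0, 3.3, 46000.0], [13.2, 13.0, -0.4, 53000.0], [11.6, 14.0, -0.0, 47000.0], [9.5, 15.0, 0.0, 36000.0], [4.2, 16.0, -0.3, 13000.0]]
[ 0.00292218 -0.00160067] 0.0001668378306207191
-18 [-0.0063  0.0034] -0.012
-14 [-0.0066  0.0038] -0.0125
-10 [-0.0065  0.0035] -0.0124
-6 [-0.0065  0.0039] -0.0126
-2 [-0.0068 -0.0067] -0.0146
6 [-0.0068  0.0119] -0.0125
10 [-0.0114  0.0102] -0.0125
14 [-0.0071  0.0044] -0.0123
18 [-0.007   0.0041] -0.0123
22 [-0.007   0.0043] -0.0122
```

Request:
step_arm(
  moves=[
    [[-0.046,-0.051,0],[0,0,0],5],
    [[-0.046,-0.051,0],[0,0,0],5],
    [[0,0,-0.06],[0,0,0],5],
    [[0,0,-0.06],[0,0,0],5],
    [[0,0,-0.05],[0,0,0],5],
  ],
)

```text
time: 8.9
eef_pos: [0.5474, -0.1051, 0.0953]
eef_rot: [1.271, -2.87, -0.005]
force: [-0.4, 0.6, -3.1]
opening: 0.011
finger_force: 60.0
```

Request:
step_arm(
  moves=[
    [[0,0,-0.02],[0,0,0],5],
    [[0,0,0],[0,0,0],5],
    [[0,0,0],[0,0,0],5],
  ],
)

```text
time: 9.2
eef_pos: [0.5495, -0.1063, 0.0906]
eef_rot: [-1.272, 2.872, -0.0]
force: [0.9, -1.1, -2.9]
opening: 0.0107
finger_force: 59.9
```

```bash
cat > st.py <<'E'
from h import *
s=r.state()
print({k:np.round(s[k],4) for k in ("time","eef_pos","force","wrist_torque","opening")},"q6",s["q"][5],"tau6",s["joint_torque"][5])
E
python3 st.py
```

```text
{'time': np.float64(9.2), 'eef_pos': array([ 0.5495, -0.1063,  0.0906]), 'force': array([ 0.8639, -1.1453, -2.9252]), 'wrist_torque': array([ 0.0013, -0.0257, -0.0102]), 'opening': np.float64(0.0107)} q6 -2.728797931510778 tau6 0.0013607921573566273
```

```bash
cat > fl.py <<'E'
from h import *
from scipy.optimize import least_squares
from scipy.spatial.transform import Rotation as Ro
c=cam("wrist");s=r.state();P=cloud(c);T=Ro.from_rotvec(s["eef_rot"]).as_matrix();L=(P-s["eef_pos"])@T
ok=c["z_map"]>0
m=ok&(L[...,2]>.014)&(L[...,2]<.021)&(np.hypot(L[...,0]-.003,L[...,1])<.03);z0=np.median(L[...,2][m])
m=m&(abs(L[...,2]-z0)<.0015);pts=[]
for y in np.arange(-.018,.0165,.001):
    k=m&(abs(L[...,1]-y)<.0005)
    if k.sum()>3: pts.append((L[...,0][k].max(),y))
pts=np.array(pts)
R=least_squares(lambda p:np.hypot(pts[:,0]-p[0],pts[:,1]-p[1])-.018,[.003,0],loss="soft_l1",f_scale=.0005)
w=s["eef_pos"]+T@np.array([*R.x,z0]);print("flange",R.x,abs(R.fun).mean(),"world",w.round(4),"tcp",s["eef_pos"],"yaw",np.degrees(np.arctan2(T[1,0],T[0,0]))%360)
e=np.array([.5471,-.1111])-w[:2];print("still to go",e.round(4),"shares",(e/.4).round(4))
E
python3 fl.py
```

```text
flange [0.00198408 0.00036271] 0.0001526479192676907 world [ 0.5485 -0.1079  0.0732] tcp [ 0.55005891 -0.10664648  0.09137728] yaw 227.75757203915538
still to go [-0.0014 -0.0032] shares [-0.0035 -0.0081]
```

```bash
cat > reg.py <<'E'
from h import *
import pickle,sys
def feats(c):
    P=cloud(c);ok=c["z_map"]>0;a=np.radians(78.75);e=np.array([np.cos(a),np.sin(a)]);n=np.array([-e[1],e[0]])
    Q=P[...,:2]-[.5471,-.1111];U=Q@e;V=Q@n;Z=P[...,2]
    o=[]
    rail=ok&(abs(Z-.0273)<.003)
    foot=ok&(abs(Z-.0333)<.0025)
    lo=[];hi=[]
    for u in np.arange(-.13,-.06,.003):
        k=rail&(abs(U-u)<.0015)&(abs(V)<.05)
        if k.sum()>20: lo.append(np.percentile(V[k],1));hi.append(np.percentile(V[k],99))
    fe=[U[foot&(abs(V-v)<.0015)&(U<-.03)&(U>-.07)] for v in np.arange(-.025,.026,.003)]
    fe=[np.percentile(x,2) for x in fe if len(x)>10]
    re=[U[rail&(abs(V-v)<.0015)&(U<-.06)&(U>-.17)] for v in list(np.arange(-.036,-.012,.003))+list(np.arange(.012,.036,.003))]
    re=[np.percentile(x,1) for x in re if len(x)>10]
    md=lambda x:(round(float(np.median(x))*1e3,2),len(x)) if len(x) else None
    print("rail v lo",md(lo),"hi",md(hi),"foot end",md(fe),"rail end",md(re), "zfoot",np.median(Z[foot&(abs(V)<.028)&(U<-.03)&(U>-.055)]))
if __name__=="__main__":
    feats(pickle.load(open("w1.pkl","rb")));feats(pickle.load(open("w5.pkl","rb"))[0])
    c=cam("wrist");pickle.dump(c,open("w6.pkl","wb"));feats(c)
E
python3 reg.py
```

```text
rail v lo (-39.72, 24) hi (39.48, 24) foot end (-54.26, 17) rail end (-137.08, 16) zfoot 0.03348651861809298
rail v lo (-39.42, 24) hi (38.92, 24) foot end (-54.5, 17) rail end (-124.85, 16) zfoot 0.03332688311957656
rail v lo (-39.38, 24) hi (39.17, 24) foot end (-54.63, 17) rail end (-137.82, 16) zfoot 0.033359840611369575
```

Request:
step_arm(
  moves=[
    [[-0.0035,-0.008,0],[0,0,0],5],
    [[0,0,0],[0,0,0],5],
    [[0,0,0],[0,0,0],5],
  ],
)

```text
time: 9.6
eef_pos: [0.5481, -0.1103, 0.0908]
eef_rot: [-1.27, 2.873, -0.001]
force: [-0.3, 0.1, -2.2]
opening: 0.0108
finger_force: 59.9
```

```bash
python3 fl.py;python3 fl.py
```

```text
flange [ 0.00189115 -0.00014312] 0.00017586089636610484 world [ 0.5469 -0.1117  0.0733] tcp [ 0.54807258 -0.11023259  0.09066875] yaw 227.71095281449695
still to go [0.0002 0.0006] shares [0.0005 0.0016]
flange [ 0.00176144 -0.0002334 ] 0.00010741278039111303 world [ 0.547  -0.1116  0.0732] tcp [ 0.54802041 -0.11016307  0.09055435] yaw 227.71741503365226
still to go [0.0001 0.0005] shares [0.0002 0.0013]
```

Request:
step_arm(
  moves=[
    [[0,0.001,-0.01],[0,0,0],5],
    [[0,0,-0.01],[0,0,0],5],
    [[0,0,-0.004],[0,0,0],5],
  ],
)

```text
time: 10.0
eef_pos: [0.5474, -0.1095, 0.0798]
eef_rot: [1.271, -2.872, -0.001]
force: [0.4, -0.1, -2.9]
opening: 0.0104
finger_force: 60.0
```

Request:
step_arm(
  moves=[
    [[0,0,-0.004],[0,0,0],5],
    [[0,0,-0.004],[0,0,0],5],
  ],
)

```text
time: 10.2
eef_pos: [0.5478, -0.1096, 0.0772]
eef_rot: [1.271, -2.873, -0.0]
force: [-0.3, -0.2, -2.5]
opening: 0.0107
finger_force: 60.0
```

Request:
step_arm(
  moves=[
    [[0,0,-0.006],[0,0,0],5],
    [[0,0,-0.006],[0,0,0],5],
  ],
)

```text
time: 10.4
eef_pos: [0.548, -0.1097, 0.0726]
eef_rot: [-1.271, 2.873, -0.0]
force: [0.2, -0.2, -2.5]
opening: 0.0106
finger_force: 60.0
```

Request:
step_arm(
  moves=[
    [[0,0,-0.006],[0,0,0],5],
    [[0,0,-0.006],[0,0,0],5],
  ],
)

```text
time: 10.6
eef_pos: [0.5479, -0.1096, 0.0677]
eef_rot: [-1.271, 2.873, 0.0]
force: [0.3, -0.6, -2.6]
opening: 0.0107
finger_force: 60.0
```

Request:
step_arm(
  moves=[
    [[0,0,-0.01],[0,0,0],5],
    [[0,0,-0.007],[0,0,0],5],
  ],
)

```text
time: 10.8
eef_pos: [0.5478, -0.1096, 0.0606]
eef_rot: [1.271, -2.873, -0.0]
force: [-0.2, 0.2, -2.6]
opening: 0.0106
finger_force: 59.9
```

Request:
step_arm(
  moves=[
    [[0,0,-0.003],[0,0,0],5],
    [[0,0,0],[0,0,0],5],
  ],
)

```text
time: 11.0
eef_pos: [0.5477, -0.1096, 0.0596]
eef_rot: [1.271, -2.873, -0.001]
force: [-0.3, 0.1, -2.1]
opening: 0.0111
finger_force: 60.0
```

Request:
step_arm(
  moves=[
    [[0,0,-0.002],[0,0,0],5],
    [[0,0,0],[0,0,0],5],
  ],
)

```text
time: 11.2
eef_pos: [0.548, -0.1097, 0.0592]
eef_rot: [-1.271, 2.873, -0.0]
force: [0.1, -0.4, -2.4]
opening: 0.0109
finger_force: 60.0
```

Request:
step_arm(
  moves=[
    [[0,0,-0.0015],[0,0,0],5],
    [[0,0,0],[0,0,0],5],
  ],
)

```text
time: 11.4
eef_pos: [0.5481, -0.1097, 0.0588]
eef_rot: [-1.271, 2.873, -0.0]
force: [-0.1, -0.6, -1.3]
opening: 0.011
finger_force: 60.2
```

Request:
step_arm(
  moves=[
    [[0,0,-0.001],[0,0,0],5],
    [[0,0,0],[0,0,0],5],
  ],
)

```text
time: 11.6
eef_pos: [0.5482, -0.1097, 0.0588]
eef_rot: [-1.271, 2.873, -0.0]
force: [-1.5, 1.4, 2.4]
opening: 0.0107
finger_force: 60.9
```

```bash
python3 st.py
```

```text
{'time': np.float64(11.6), 'eef_pos': array([ 0.5482, -0.1097,  0.0588]), 'force': array([-1.5254,  1.3657,  2.3913]), 'wrist_torque': array([ 0.1378,  0.3891, -0.0486]), 'opening': np.float64(0.0107)} q6 -2.7344808743931623 tau6 -0.012750847963616252
```

Request:
step_arm(
  moves=[
    [[0.0004,-0.0004,0],[0,0,-0.0222],5],
    [[0.0004,-0.0005,0],[0,0,-0.0222],5],
    [[0.0003,-0.0006,0],[0,0,-0.0222],5],
  ],
)

```text
time: 11.9
eef_pos: [0.5489, -0.1111, 0.0589]
eef_rot: [-0.638, 3.075, -0.004]
force: [-0.6, -1.7, 2.0]
opening: 0.0107
finger_force: 60.6
```

```bash
python3 st.py
```

```text
{'time': np.float64(11.9), 'eef_pos': array([ 0.5489, -0.1111,  0.0589]), 'force': array([-0.5771, -1.6766,  1.9956]), 'wrist_torque': array([-0.2989,  0.2295,  0.0593]), 'opening': np.float64(0.0107)} q6 -2.311199395407556 tau6 -1.1024801060557365
```

Request:
step_arm(
  moves=[
    [[0.0002,-0.0006,0],[0,0,-0.0222],5],
    [[0.0001,-0.0006,0],[0,0,-0.0222],5],
    [[0,-0.0006,0],[0,0,-0.0222],5],
    [[0,-0.0006,0],[0,0,-0.0222],5],
  ],
)

```text
time: 12.3
eef_pos: [0.5489, -0.1121, 0.0588]
eef_rot: [0.233, 3.132, -0.003]
force: [-0.9, -3.0, 1.9]
opening: 0.0108
finger_force: 60.7
```

```bash
python3 st.py
```

```text
{'time': np.float64(12.3), 'eef_pos': array([ 0.5489, -0.1121,  0.0588]), 'force': array([-0.8908, -3.0029,  1.8738]), 'wrist_torque': array([-0.2963,  0.3459,  0.01  ]), 'opening': np.float64(0.0108)} q6 -1.7548418847228415 tau6 -1.0946527495980263
```

Request:
step_arm(
  moves=[
    [[-0.0001,-0.0006,0],[0,0,-0.0222],5],
    [[-0.0002,-0.0006,0],[0,0,-0.0222],5],
    [[-0.0003,-0.0005,0],[0,0,-0.0222],5],
    [[-0.0004,-0.0005,0],[0,0,-0.0222],5],
  ],
)

```text
time: 12.7
eef_pos: [0.5486, -0.113, 0.0588]
eef_rot: [1.087, 2.946, -0.002]
force: [-2.1, -1.0, 1.4]
opening: 0.0107
finger_force: 60.6
```

```bash
python3 st.py
```

```text
{'time': np.float64(12.7), 'eef_pos': array([ 0.5486, -0.113 ,  0.0588]), 'force': array([-2.1494, -0.9998,  1.3523]), 'wrist_torque': array([-0.1861,  0.2675,  0.0583]), 'opening': np.float64(0.0107)} q6 -1.1986259163348172 tau6 -1.1002752184867859
```

Request:
step_arm(
  moves=[
    [[-0.0002,-0.0002,0],[0,0,-0.0111],5],
    [[-0.0002,-0.0002,0],[0,0,-0.0111],5],
  ],
)

```text
time: 12.9
eef_pos: [0.5487, -0.1132, 0.0589]
eef_rot: [1.285, 2.864, -0.002]
force: [-0.6, -2.5, 0.5]
opening: 0.0108
finger_force: 60.5
```

```bash
python3 st.py
```

```text
{'time': np.float64(12.9), 'eef_pos': array([ 0.5487, -0.1132,  0.0589]), 'force': array([-0.5961, -2.4987,  0.4523]), 'wrist_torque': array([-0.3939, -0.0402,  0.0592]), 'opening': np.float64(0.0108)} q6 -1.0624173857181318 tau6 -0.4921096935868263
```

Request:
step_arm(
  moves=[
    [[-0.0003,-0.0002,0],[0,0,-0.0111],5],
    [[-0.0003,-0.0002,0],[0,0,-0.0111],5],
  ],
)

```text
time: 13.1
eef_pos: [0.5485, -0.1135, 0.0588]
eef_rot: [1.48, 2.767, -0.002]
force: [0.1, -1.6, 0.2]
opening: 0.0108
finger_force: 60.5
```

```bash
python3 st.py
```

```text
{'time': np.float64(13.1), 'eef_pos': array([ 0.5485, -0.1135,  0.0588]), 'force': array([ 0.0555, -1.5644,  0.178 ]), 'wrist_torque': array([-0.418 ,  0.0458,  0.1866]), 'opening': np.float64(0.0108)} q6 -0.9236731133938628 tau6 -0.38398733362555504
```

Request:
step_arm(
  moves=[
    [[-0.0005,-0.0003,0],[0,0,-0.0222],5],
  ],
)

```text
time: 13.2
eef_pos: [0.5482, -0.1136, 0.0588]
eef_rot: [1.672, 2.656, -0.002]
force: [-0.7, -2.4, 0.8]
opening: 0.0109
finger_force: 60.6
```

```bash
python3 st.py
```

```text
{'time': np.float64(13.2), 'eef_pos': array([ 0.5482, -0.1136,  0.0588]), 'force': array([-0.7314, -2.4427,  0.7566]), 'wrist_torque': array([-0.3881,  0.1269,  0.2577]), 'opening': np.float64(0.0109)} q6 -0.7828613342733164 tau6 -1.1676276102662086
```

Request:
step_arm(
  moves=[
    [[-0.0006,-0.0002,0],[0,0,-0.0222],5],
  ],
)

```text
time: 13.3
eef_pos: [0.5478, -0.1136, 0.0588]
eef_rot: [1.855, 2.533, -0.002]
force: [-1.8, -2.3, 0.9]
opening: 0.0112
finger_force: 61.0
```

```bash
python3 st.py
```

```text
{'time': np.float64(13.3), 'eef_pos': array([ 0.5478, -0.1136,  0.0588]), 'force': array([-1.7836, -2.3093,  0.948 ]), 'wrist_torque': array([-0.342 ,  0.191 ,  0.2634]), 'opening': np.float64(0.0112)} q6 -0.642645471103104 tau6 -0.8900094777345657
```

Request:
step_arm(
  moves=[
    [[-0.0004,-0.0002,0],[0,0,-0.016],5],
    [[0,0,0],[0,0,0],5],
  ],
)

```text
time: 13.5
eef_pos: [0.5476, -0.1136, 0.0588]
eef_rot: [1.973, 2.442, -0.001]
force: [-0.2, -3.3, 1.7]
opening: 0.0109
finger_force: 61.8
```

```bash
python3 st.py
```

```text
{'time': np.float64(13.5), 'eef_pos': array([ 0.5476, -0.1136,  0.0588]), 'force': array([-0.1511, -3.2968,  1.6926]), 'wrist_torque': array([-0.4623,  0.176 ,  0.0205]), 'opening': np.float64(0.0109)} q6 -0.5476734376740799 tau6 0.3842037823051214
```

Request:
step_arm(
  moves=[
    [[-0.0004,-0.0001,0],[0,0,-0.016],5],
    [[0,0,0],[0,0,0],5],
  ],
)

```text
time: 13.7
eef_pos: [0.5473, -0.1135, 0.0588]
eef_rot: [2.092, 2.342, -0.001]
force: [-1.8, -3.4, 2.6]
opening: 0.0107
finger_force: 62.7
```

```bash
python3 st.py
```

```text
{'time': np.float64(13.7), 'eef_pos': array([ 0.5473, -0.1135,  0.0588]), 'force': array([-1.8155, -3.3641,  2.6095]), 'wrist_torque': array([-0.5604,  0.3216, -0.0486]), 'opening': np.float64(0.0107)} q6 -0.4489940584358138 tau6 0.387698644772172
```

Request:
step_arm(
  moves=[
    [[-0.0004,-0.0002,0],[0,0,-0.016],5],
    [[0,0,0],[0,0,0],5],
  ],
)

```text
time: 13.9
eef_pos: [0.547, -0.1135, 0.0588]
eef_rot: [2.206, 2.235, -0.001]
force: [-2.8, -3.7, 4.6]
opening: 0.0109
finger_force: 63.7
```

```bash
python3 st.py
```

```text
{'time': np.float64(13.9), 'eef_pos': array([ 0.547 , -0.1135,  0.0588]), 'force': array([-2.7726, -3.6711,  4.6358]), 'wrist_torque': array([-0.5883,  0.4921,  0.0315]), 'opening': np.float64(0.0109)} q6 -0.34971310674012673 tau6 0.4100940562784672
```

Request:
step_arm(
  moves=[
    [[-0.0004,-0.0001,0],[0,0,-0.016],5],
    [[0,0,0],[0,0,0],5],
  ],
)

```text
time: 14.1
eef_pos: [0.5468, -0.1133, 0.0588]
eef_rot: [2.316, 2.122, -0.001]
force: [-2.3, -3.6, 5.8]
opening: 0.0108
finger_force: 64.4
```

```bash
python3 st.py
```

```text
{'time': np.float64(14.1), 'eef_pos': array([ 0.5468, -0.1133,  0.0588]), 'force': array([-2.3433, -3.6475,  5.8311]), 'wrist_torque': array([-0.5169,  0.5806,  0.0237]), 'opening': np.float64(0.0108)} q6 -0.24942814097096327 tau6 0.40334712713956833
```

Request:
step_arm(
  moves=[
    [[-0.0004,-0.0002,0.0005],[0,0,-0.016],5],
    [[0,0,0],[0,0,0],5],
  ],
)

```text
time: 14.3
eef_pos: [0.5465, -0.1132, 0.0588]
eef_rot: [2.419, 2.004, -0.001]
force: [-3.5, -3.0, 4.7]
opening: 0.0109
finger_force: 65.0
```

```bash
python3 st.py
```

```text
{'time': np.float64(14.3), 'eef_pos': array([ 0.5465, -0.1132,  0.0588]), 'force': array([-3.4889, -2.992 ,  4.6801]), 'wrist_torque': array([-0.4839,  0.6067,  0.0807]), 'opening': np.float64(0.0109)} q6 -0.14961734911276195 tau6 0.4117976501584053
```

Request:
step_arm(
  moves=[
    [[-0.0004,-0.0001,0.0005],[0,0,-0.016],5],
    [[0,0,0],[0,0,0],5],
  ],
)

```text
time: 14.5
eef_pos: [0.5462, -0.113, 0.0588]
eef_rot: [-2.517, -1.88, 0.001]
force: [-4.2, -2.9, 4.6]
opening: 0.0107
finger_force: 65.4
```

```bash
python3 st.py
```

```text
{'time': np.float64(14.5), 'eef_pos': array([ 0.5462, -0.113 ,  0.0588]), 'force': array([-4.2171, -2.8532,  4.646 ]), 'wrist_torque': array([-0.3489,  0.6365,  0.0204]), 'opening': np.float64(0.0107)} q6 -0.049755451625331994 tau6 0.4018270969390869
```

Request:
step_arm(
  moves=[
    [[-0.001,-0.0006,0.0003],[0,0,-0.016],5],
    [[0,0,0],[0,0,0],5],
  ],
)

```text
time: 14.7
eef_pos: [0.5457, -0.113, 0.0587]
eef_rot: [-2.607, -1.752, 0.0]
force: [-5.0, -0.9, 5.1]
opening: 0.0108
finger_force: 66.1
```

```bash
python3 st.py
```

```text
{'time': np.float64(14.7), 'eef_pos': array([ 0.5457, -0.113 ,  0.0587]), 'force': array([-4.9711, -0.8683,  5.0918]), 'wrist_torque': array([-0.1772,  0.5671,  0.0698]), 'opening': np.float64(0.0108)} q6 0.049596148333211465 tau6 0.49186550080776215
```

Request:
step_arm(
  moves=[
    [[-0.001,-0.0006,0.0003],[0,0,-0.016],5],
    [[0,0,0],[0,0,0],5],
  ],
)

```text
time: 14.9
eef_pos: [0.5454, -0.113, 0.0587]
eef_rot: [-2.691, -1.619, -0.001]
force: [-4.1, 0.1, 5.1]
opening: 0.0105
finger_force: 66.3
```

```bash
python3 st.py
```

```text
{'time': np.float64(14.9), 'eef_pos': array([ 0.5454, -0.113 ,  0.0587]), 'force': array([-4.075 ,  0.0973,  5.0903]), 'wrist_torque': array([0.0981, 0.4493, 0.2433]), 'opening': np.float64(0.0105)} q6 0.1492841566348744 tau6 0.6063068099319935
```

Request:
step_arm(
  moves=[
    [[-0.0006,0,0],[0,0,-0.008],5],
    [[0,0,0],[0,0,0],5],
  ],
)

```text
time: 15.1
eef_pos: [0.5452, -0.1129, 0.0587]
eef_rot: [-2.731, -1.551, -0.001]
force: [-3.7, 0.8, 4.8]
opening: 0.0105
finger_force: 66.3
```

```bash
python3 st.py
```

```text
{'time': np.float64(15.1), 'eef_pos': array([ 0.5452, -0.1129,  0.0587]), 'force': array([-3.7045,  0.7837,  4.8156]), 'wrist_torque': array([0.2178, 0.3429, 0.4787]), 'opening': np.float64(0.0105)} q6 0.19912748281494094 tau6 0.6711181439459324
```

Request:
step_arm(
  moves=[
    [[0,0,0],[0,0,0],5],
  ],
)

```text
time: 15.2
eef_pos: [0.5452, -0.1129, 0.0587]
eef_rot: [-2.732, -1.549, -0.001]
force: [-2.9, 1.2, 4.6]
opening: 0.0112
finger_force: 66.4
```

```bash
python3 st.py
```

```text
{'time': np.float64(15.2), 'eef_pos': array([ 0.5452, -0.1129,  0.0587]), 'force': array([-2.9271,  1.1836,  4.5596]), 'wrist_torque': array([0.329 , 0.3648, 0.5917]), 'opening': np.float64(0.0112)} q6 0.2001759199598439 tau6 0.5506099574267864
```

Request:
step_arm(
  moves=[
    [[0,0,0],[0,0,0],5],
  ],
)

```text
time: 15.3
eef_pos: [0.5452, -0.1129, 0.0587]
eef_rot: [-2.733, -1.548, -0.001]
force: [-3.3, 2.4, 4.9]
opening: 0.0109
finger_force: 66.5
```

```bash
python3 st.py
```

```text
{'time': np.float64(15.3), 'eef_pos': array([ 0.5452, -0.1129,  0.0587]), 'force': array([-3.291 ,  2.4099,  4.8617]), 'wrist_torque': array([0.4927, 0.3767, 0.62  ]), 'opening': np.float64(0.0109)} q6 0.20156718700140971 tau6 0.5905906856060028
```

Request:
step_arm(
  moves=[
    [[0,0,0],[0,0,0],5],
    [[0,0,0],[0,0,0],5],
  ],
)

```text
time: 15.5
eef_pos: [0.5452, -0.1129, 0.0587]
eef_rot: [-2.734, -1.545, -0.001]
force: [-3.4, 3.8, 4.4]
opening: 0.0108
finger_force: 66.6
```

```bash
python3 st.py
```

```text
{'time': np.float64(15.5), 'eef_pos': array([ 0.5452, -0.1129,  0.0587]), 'force': array([-3.4008,  3.7802,  4.3918]), 'wrist_torque': array([0.6742, 0.3334, 0.6831]), 'opening': np.float64(0.0108)} q6 0.20311352328357601 tau6 0.6507571041584015
```

Request:
step_arm(
  moves=[
    [[0,0,0],[0,0,0],14],
    [[0,0,0],[0,0,0],20],
    [[0,0,0],[0,0,0],40],
    [[0,0,0],[0,0,0],40],
  ],
)

```text
time: 15.9
eef_pos: [0.5453, -0.1137, 0.0586]
eef_rot: [2.736, 1.543, 0.0]
force: [0.4, -0.8, -0.7]
opening: 0.04
finger_force: 0.0
```

```bash
python3 st.py
```

```text
{'time': np.float64(15.9), 'eef_pos': array([ 0.5453, -0.1137,  0.0586]), 'force': array([ 0.3545, -0.8197, -0.6783]), 'wrist_torque': array([ 0.0089, -0.0207, -0.0066]), 'opening': np.float64(0.04)} q6 0.20449930369343888 tau6 0.002372196686337702
```

Request:
step_arm(
  moves=[
    [[0,0,0.02],[0,0,0],40],
    [[0,0,0.06],[0,0,0],40],
    [[0,0,0.1],[0,0,0],40],
    [[0,0,0.1],[0,0,0],60],
    [[0,0,0],[0,0,0],60],
  ],
)

```text
time: 16.4
eef_pos: [0.5493, -0.1149, 0.1791]
eef_rot: [2.727, 1.539, 0.014]
force: [0.8, -0.4, 0.2]
opening: 0.0601
finger_force: 0.0
```

```bash
python3 st.py; python3 - <<'E'
from h import *
import pickle
c=cam("wrist");pickle.dump(c,open("w7.pkl","wb"));P=cloud(c);cv2.imwrite("pics/w7.png",c["frame"])
ok=(c["z_map"]>0)&(np.hypot(P[...,0]-.547,P[...,1]+.111)<.03)
z=P[...,2]
for n,lo,hi,rr in [("wing",.066,.075,.03),("tang",.076,.0875,.012),("flange",.038,.045,.03)]:
    m=ok&(z>lo)&(z<hi)&(np.hypot(P[...,0]-.547,P[...,1]+.111)<rr);q=P[...,:2][m].astype(np.float32)
    if len(q)<10: print(n,len(q));continue
    w,V=np.linalg.eigh(np.cov(q.T));print(n,len(q),np.median(z[m]),"ang",np.degrees(np.arctan2(V[1,1],V[0,1]))%180,np.sqrt(w*12),cv2.minAreaRect(q))
m=ok&(z>.07)&(z<.09);print(np.histogram(z[m],bins=np.arange(.068,.09,.001)))
f=(c["z_map"]>0)&(np.hypot(P[...,0]-.547,P[...,1]+.111)<.09)&(abs(z-.0333)<.0025);print("foot",cv2.minAreaRect(P[...,:2][f].astype(np.float32)))
E
```

```text
{'time': np.float64(16.4), 'eef_pos': array([ 0.5493, -0.1149,  0.1791]), 'force': array([ 0.7976, -0.4313,  0.1771]), 'wrist_torque': array([-0.0041, -0.0277, -0.0282]), 'opening': np.float64(0.0601)} q6 0.20434561075365276 tau6 -0.0010074523743242025
wing 688 0.07099057224499258 ang 59.62285438343954 [0.01231233 0.04947191] ((0.5475096106529236, -0.10871654748916626), (0.043509501963853836, 0.0119160832837224), 58.82863235473633)
tang 222 0.08029841676514551 ang 156.61465200348897 [0.00941522 0.01109938] ((0.5475191473960876, -0.10912425071001053), (0.01140747033059597, 0.011996539309620857), 18.274486541748047)
flange 632 0.041231845787914306 ang 149.12243006194 [0.02785703 0.04197903] ((0.5488859415054321, -0.10675008594989777), (0.03734463453292847, 0.034295789897441864), 57.794944763183594)
(array([  0,   0, 252, 287,  41,   9,   4,   8,  21,  47,  29,  11,   5,
         5,  29,  47,  24,   4,   0,   0,   0]), array([0.068, 0.069, 0.07 , 0.071, 0.072, 0.073, 0.074, 0.075, 0.076,
       0.077, 0.078, 0.079, 0.08 , 0.081, 0.082, 0.083, 0.084, 0.085,
       0.086, 0.087, 0.088, 0.089]))
foot ((0.5483812093734741, -0.09561131149530411), (0.14199067652225494, 0.06169542670249939), 78.08666229248047)
```

View pics/w7.png

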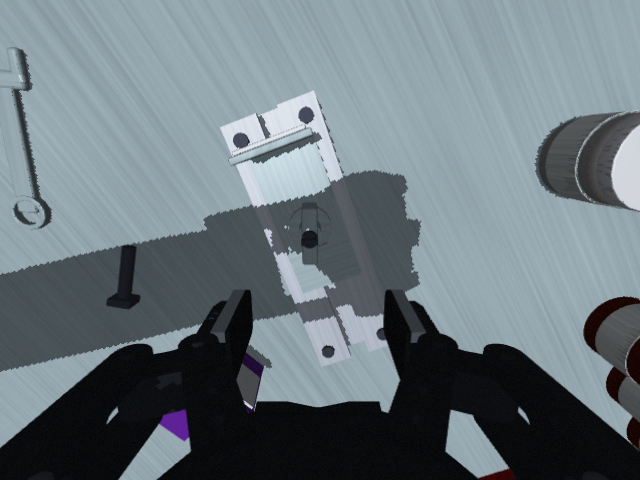

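```bash
python3 - <<'E'
from h import *
import pickle
c=pickle.load(open("w7.pkl","rb"));P=cloud(c);m=(c["z_map"]>0)&(np.hypot(P[...,0]-.5475,P[...,1]+.109)<.012)&(P[...,2]>.0815)&(P[...,2]<.087)
q=P[...,:2][m];w,V=np.linalg.eigh(np.cov(q.T));print("tang",len(q),np.degrees(np.arctan2(V[1,1],V[0,1]))%180,np.sqrt(w*12))
print(r.hand_in())
E
```

```text
tang 107 153.09666282237535 [0.00462386 0.01245471]
the job is handed in; nothing more can be done
None
```

The stop is fastened: head through the window and jammed about 106° clockwise under the lips, flange down on the foot, hand clear, and the job is handed in. The clamp load was not measured directly: I infer 45–65 N, but wrist torque crept to about 0.65 N m above its lowest before release, so a load over 80 N is possible.

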